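Bleed and air-check a clutch drum

ROBOT

A 6-joint arm with a two-finger parallel gripper is mounted at the origin on the work surface. World frame = base frame: x ahead of the robot, y to its left, z up, the work surface at z = 0. Lengths are in m, angles in rad, forces in N, time in s.
With the tool pointing down it reaches from about 0.35 to 0.775 m from the base axis. Payload 5.5 kg.
Tool frame: the origin (TCP) lies midway between the tips of the shut fingers; the grasp point (between the pads) lies 19 mm behind it; z points along the fingers, y is the direction in which the jaws open and shut (so a half turn about z gives the same grasp; the last joint's range is limited). The gripper opens to 85 mm and grips with 20 to 120 N. Pads are 22 mm wide; open, the fingers measure 114 mm over their backs; the gripper's body (76 mm by 85 mm) begins 54 mm behind the grasp point. The pads swing forward as they close: fully open they stand 13 mm farther back than shut.
Start: joints at [-1.446, 0.313, 0.046, 1.304, 0, 1.431], TCP at [0.15, -0.555, 0.231] pointing down, gripper open.
Joint ranges: [-2.76, 2.76], [-0.86, 1.69], [-1.03, 1.26], [-2.2, 2.34], [-1.47, 1.5], [-3.14, 3.14]. Speed limits (rad/s): [2.57, 2.57, 3.14, 3.14, 3.14, 3.14].

INTERFACE

Orientations are given as a unit quaternion [w, x, y, z].
In Python, from workcell import env gives the robot as it stands.
- The arm moves only by the shell command python3 -m creep 'ROWS' [OPENING] [FORCE]. ROWS is JSON, a list of rows, each a list of 6 numbers: the shift along the tool's x, y, z in m, then the turn, a rotation vector about the tool's x, y, z in degrees. A call has exactly 8 rows; each row is the pose to reach, as a shift and turn from the pose commanded when the call began, along the tool's axes at that moment; what a row does not reach only later rows make up. A row lasts 1/10 s, in which the tool goes at most 50 mm and 8.59 degrees, less where a joint would pass 70% of its speed; a pose out of reach is approached as far as the arm can. A call with a gripper value outside its range is refused whole. OPENING is the finger opening in m, from 0 to 0.0854, set as the call begins (- or left out, the last holds). The fingers move at their own pace and stop on an object; FORCE is the grip in N (left out, the last holds). Time passes only in rows, so rows that repeat a pose let the fingers close, or fill a call up. It gives the time, the measured TCP pose, the force and the opening at its end, in the units of the state.
- env.get_state(): the state, without advancing time (a new reading comes with each control period).
- env.read_camera(name): name is "scene" or "side" or "wrist"; returns (picture, depth): 384x512x3 uint8, blue, green, red; 384x512 float32, m along the optical axis (not along the pixel's ray), 0 where there is no reading.
- env.camera_params(name): a dict with "fx", "fy", "cx", "cy" (pixels), "k1" (the pictures are not rectified: a ray, as slopes to the right and down, at radius r is drawn at 1 + k1 r^2 times it, then the intrinsics apply), "position" and "orientation" of the camera in the world. Camera axes: x right, y up, looking along -z (the intrinsics and any distortion apply to the point x, -y, -z); pixel columns grow to the right and rows downward; lengths in m; the calibration is good to about 2 mm. A picture is of the moment at which its call begins: read the wrist's pose just before it. camera_params takes no time and is no camera call; for the wrist camera it gives the pose at the moment of the call.
- env.hand_in(): hands the job in, once; it reports no verdict.
The state is a dict: "clock": time; "joint_pos": joint angles; "qvel": joint speeds; "tau": joint torques, N m; "tcp_pos": TCP position; "orientation": TCP orientation; "wrist_force": force on the tool from outside, world axes, zero at the start; "ft_torque": the same for the moment, N m; "finger_gap": finger opening in m.
Only numpy, scipy, OpenCV 4.12 (cv2) and the standard library are available. Lean on these libraries where they do the work, as an engineer would, in place of code of your own. Each camera call takes 0.05 s, during which the arm holds its last target. There are 200 camera calls.

TASK

Air-check the clutch drum on the test stand. First press the bleed plunger right down to its stop and let it come fully back up; then turn the spring-return air valve clockwise until you feel it meet its inner stop, hold it lightly against the stop for a good second without forcing it, and let it go so that it springs all the way back. Leave the loose parts on the bench where they are.

Things in the scene. Friction and masses are not known exactly. Their poses are not given: they have to be found in the camera images.
- stand: Air-test stand, bolted down: steel base plate 300 x 140 x 12 mm, grey pedestal, and a grey head with a sloped 130 mm square face, centre at (-10, 0, 135) mm, outward normal (-0.423, 0, 0.906), so tilted 25 degrees. Origin on the bench under the pedestal; x from front to rear, z up. A clutch drum 116 mm wide, 100 mm high is clamped 150 mm behind the origin, with a copper pipe 120 mm up.
- air_valve_grip (a point): Grip point of the air valve, a metal bar knob (48 mm long, 12 mm thick) amid the sloped face, over a collar 64 mm wide, 14 mm high. On the turning axis, 24.5 mm above the collar's top, 10 mm below the bar's top; flanks free from 5 mm above the collar. z: turning axis, outward; x: along the bar (at rest up the slope, to the rear); y: across it. Turns with the bar.
- air_valve (a joint): Angle of the air valve, rad: 0 at rest, growing as it is turned clockwise seen from outside. Its spring pulls back with 0.05 N m at rest plus 0.1 N m per rad. The inner stop is hidden in the collar, set anywhere from 0.65 to 1.25 rad: feel for it, a sudden rise of torque (or the bar no longer following the hand).
- valve_cam: Nub that turns with the valve, hidden in the collar 25 mm from the axis; it is what meets the inner stop (1 N on it is 0.025 N m on the valve). Lightly held means 2 to 15 N on it: 0.05 to 0.37 N m beyond the spring's own torque. Origin on the turning axis, 0.5 mm above the collar; axes as air_valve_grip.
- bleed_plunger_top (a point): Centre of the flat top of the bleed plunger, a round black head 36 mm wide and 12 mm high on a 12 mm steel stem, upright in the middle of an aluminium block (100 x 90 mm, 55 mm high, on a 130 x 110 mm foot). z up; at rest its top is 93 mm above the bench.
- bleed_plunger (a joint): How far the bleed plunger is pressed, in m: 0 up, 0.012 fully down at its stop. Spring: 6 N to start it, 12 N at the stop.
- bleed_block: The block that carries the bleed plunger, bolted down, 55 mm high. Origin: centre of its underside, under the plunger.
- gear_hub: Loose steel gear with a hub, 84 mm wide, 62 mm high, beside the work; origin at its underside. Leave alone.
- oil_can: Loose steel can, 60 mm wide, 140 mm high, beside the work; origin at its underside. Leave alone.
- clutch_plate: Loose friction ring, 116 mm outside, 88 mm inside, 6 mm thick, lying flat on a paper sheet, in front to the left; origin at the centre of its underside. Leave alone.
Things that resemble listed ones, but are neither listed nor needed, are in the scene too. What is shaped like the bleed_block but brown or purple is not meant.

How it is judged:
On the way, in this order (a step that is already met when the one before it is completed fails the run):
1. the bleed plunger is pressed down to its stop (11 mm or more) (value of joint bleed_plunger above 0.011 m), for 0.1 s.
2. the plunger is back up (within 1.5 mm) (value of joint bleed_plunger below 0.0015 m), for 0.1 s.
3. the air valve is held against its inner stop with 2 N or more on the nub for 0.8 s (value of joint air_valve above 0.5 rad and contact force between valve_cam and anything else above 2 N), for 0.8 s.
4. the valve has sprung back to rest (within 0.06 rad) (value of joint air_valve below 0.06 rad), for 0.2 s.
At the end, for the whole second after the job is handed in: The air valve is back at rest (within 0.06 rad), the bleed plunger fully up (within 1.5 mm), and the gear, the can and the ring stand within 30 mm of where they were, upright (within 0.2 rad) (value of joint air_valve below 0.06 rad and value of joint bleed_plunger below 0.0015 m and distance of each of gear_hub, oil_can, clutch_plate from where it was at the start of the episode below 0.03 m and angle between each of gear_hub, oil_can, clutch_plate's own z axis and vertical below 0.2 rad); the robot touches nothing.
It fails at once if the air valve is forced: more than 15 N between its nub and the inner stop (contact force between valve_cam and anything else above 15 N).
It fails at once if the gear hub is moved by more than 30 mm (distance of gear_hub from where it was at the start of the episode above 0.03 m).
It fails at once if the oil can is moved by more than 30 mm (distance of oil_can from where it was at the start of the episode above 0.03 m).
It fails at once if the clutch plate is moved by more than 30 mm (distance of clutch_plate from where it was at the start of the episode above 0.03 m).
It also fails if it takes over 72 s, if anything falls off the work surface, if the arm or the gripper's body presses on something with over 40 N, if the wrist force passes 120 N, or if a joint passes its speed limit or range.

## Working session

There is one attempt and no reset: what is moved stays moved. The work goes in short steps, Python scripts to look and compute and a shell command to move; the robot and the scene stay as the last step left them, time stands still between calls to the robot, and variables do not carry over. Pictures are saved under pics/ and viewed, about 8 in all and at most 12, crops included, and the job is handed in when it is done.

```bash
mkdir -p pics; ls
cat > h.py <<'E'
import numpy as np, cv2
from scipy.spatial.transform import Rotation as R
from workcell import env
def rot(q): return R.from_quat([q[1],q[2],q[3],q[0]])
def ray(c,u,v):
    x=(u-c["cx"])/c["fx"]; y=(v-c["cy"])/c["fy"]
    rd=np.hypot(x,y); r=rd
    for _ in range(30): r=rd/(1+c["k1"]*r*r)
    s=r/rd if rd>0 else 1
    return np.array([x*s,-y*s,-1.0])
def pt(c,u,v,d): return np.array(c["position"])+rot(c["orientation"]).apply(ray(c,u,v)*d)
def onz(c,u,v,z):
    p=np.array(c["position"]); w=rot(c["orientation"]).apply(ray(c,u,v)); return p+w*(z-p[2])/w[2]
E
python3 - <<'E'
from h import *
s=env.get_state(); print({k:np.round(v,4).tolist() for k,v in s.items()})
for n in("scene","side"):
    c=env.camera_params(n); im,d=env.read_camera(n); cv2.imwrite(f"pics/{n}.png",im); np.save(f"pics/{n}.npy",d); print(n,c)
    np.save(f"pics/{n}_c.npy",c,allow_pickle=True)
a=np.hstack([cv2.imread("pics/scene.png")]); cv2.imwrite("pics/scene_b.png",cv2.resize(a,(800,600)))
cv2.imwrite("pics/side_b.png",cv2.resize(cv2.imread("pics/side.png"),(800,600)))
E
```

```text
pics
{'clock': 0.0, 'joint_pos': [-1.4456, 0.314, 0.045, 1.3036, 0.0, 1.4312], 'qvel': [0.0003, 0.0005, -0.0, 0.0018, -0.0001, -0.0007], 'tau': [-0.0002, -48.0627, 29.8533, 0.0193, -0.0002, 0.0], 'tcp_pos': [0.1504, -0.5544, 0.2304], 'orientation': [-0.0009, 0.9912, 0.132, 0.0], 'wrist_force': [0.0867, 0.1757, -1.2251], 'ft_torque': [0.0136, -0.0611, -0.0349], 'finger_gap': 0.0851}
scene {'fx': 491.0572229355687, 'fy': 491.0572229355687, 'cx': 247.2459847595514, 'cy': 188.86847610279153, 'k1': -0.2024049585306943, 'position': array([ 1.67966025, -0.52354358,  0.919749  ]), 'orientation': array([0.74214398, 0.40015917, 0.25028289, 0.47587123])}
side {'fx': 438.440391047799, 'fy': 438.440391047799, 'cx': 259.762667654387, 'cy': 193.5627359374788, 'k1': 0.030638825731546308, 'position': array([0.23977996, 0.81895763, 1.03210234]), 'orientation': array([-0.17307478, -0.06921223,  0.37783259,  0.90691638])}
```

View pics/scene_b.png

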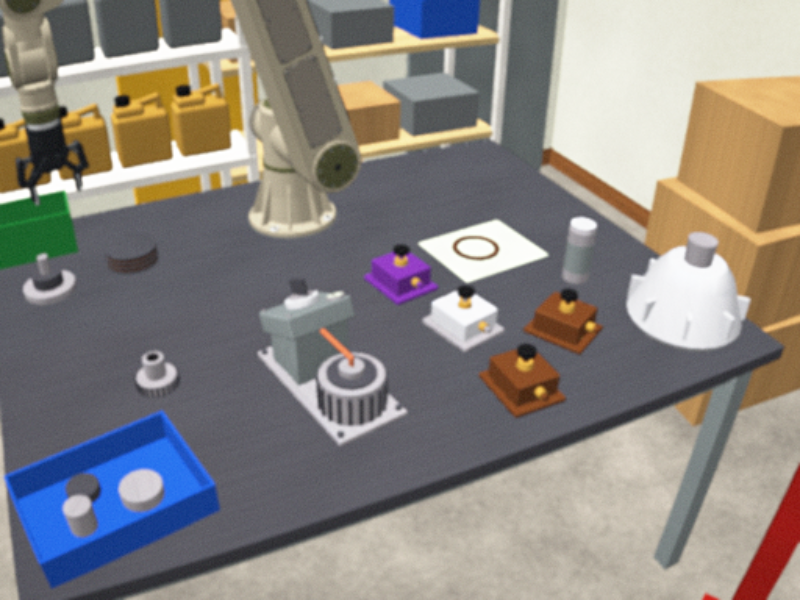

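View pics/side_b.png

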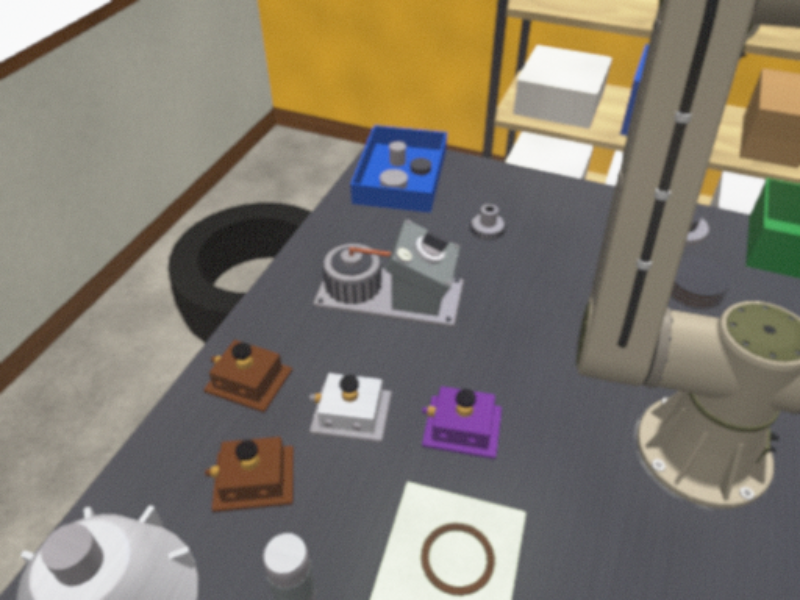

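The listed block is the white/aluminium one, at scene (465,312) and side (350,400) in the 800-px pictures. The look-alikes are purple at scene (400,270) and brown at scene (565,315) and (525,375). The stand is at scene (310,330) and side (425,265), with a dark bar on the white collar at side (433,243). Next I'll measure both.

Run:
```python
from h import *
K=512/800
out=[]
for n,pl,st in(("scene",(465,297),(300,310)),("side",(349,385),(428,250))):
    c=np.load(f"pics/{n}_c.npy",allow_pickle=True).item(); d=np.load(f"pics/{n}.npy"); im=cv2.imread(f"pics/{n}.png")
    v,u=np.mgrid[0:384,0:512]
    x=(u-c["cx"])/c["fx"];y=(v-c["cy"])/c["fy"];rd=np.hypot(x,y);r=rd.copy()
    for _ in range(30): r=rd/(1+c["k1"]*r*r)
    s=r/rd
    P=np.stack([x*s*d,-y*s*d,-d],-1)@rot(c["orientation"]).as_matrix().T+c["position"]
    np.save(f"pics/{n}_P.npy",P)
    a,b=int(pl[0]*K),int(pl[1]*K)
    w=np.s_[b-14:b+14,a-14:a+14]
    m=(im[w].max(-1)<70)&(d[w]>0)
    Q=P[w][m]; T=Q[Q[:,2]>0.086]
    print(n,"plunger n",len(T),"median",np.median(T,0).round(4),"min",T.min(0).round(3),"max",T.max(0).round(3))
    mm=(im[w].max(-1)<70); vv,uu=np.nonzero(mm); uu=uu+a-14;vv=vv+b-14
    print("  mask px bbox",uu.min(),uu.max(),vv.min(),vv.max(), "onz top", onz(c,uu.mean(),vv.mean(),0.087).round(4))
    # stand: points in height range
    a,b=int(st[0]*K),int(st[1]*K); w=np.s_[b-25:b+25,a-35:a+35]
    Q=P[w][d[w]>0]; hsv=None
    print("  stand high pts",(Q[:,2]>0.1).sum(),"bbox",Q[Q[:,2]>.1].min(0).round(3),Q[Q[:,2]>.1].max(0).round(3))
    # RANSAC plane in high pts w/ nz~.906
    H=Q[Q[:,2]>.09]; best=None; g=np.random.default_rng(0)
    for _ in range(3000):
        t=H[g.choice(len(H),3,False)]; nn=np.cross(t[1]-t[0],t[2]-t[0]); L=np.linalg.norm(nn)
        if L<1e-5: continue
        nn/=L; nn*=np.sign(nn[2])
        if abs(nn[2]-.906)>.05: continue
        k=(abs((H-t[0])@nn)<.002).sum()
        if best is None or k>best[0]: best=(k,nn,t[0])
    if best:
        I=H[abs((H-best[2])@best[1])<.003]; cc=I.mean(0); nn=np.linalg.svd(I-cc)[2][2]; nn*=np.sign(nn[2])
        print("  plane",best[0],nn.round(3),"yaw",np.degrees(np.arctan2(-nn[1],-nn[0])).round(1),"c",cc.round(4))
        h=(H-cc)@nn; X=H[(h>.025)]; print("  heights>25mm:",len(X),X.mean(0).round(4), "max h",h.max().round(4)); X=H[(h>.04)&(h<.055)];print(len(X),X.mean(0).round(4))
# crop of side
im=cv2.imread("pics/side.png"); A=im[120:300,180:320]; cv2.imwrite("pics/crop1.png",cv2.resize(A,None,fx=3.3,fy=3.3,interpolation=cv2.INTER_CUBIC))
```

```text
scene plunger n 57 median [0.6084 0.155  0.0941] min [0.586 0.141 0.088] max [0.621 0.172 0.099]
  mask px bbox 293 303 183 190 onz top [0.5989 0.1606 0.087 ]
  stand high pts 1608 bbox [ 0.522 -0.244  0.1  ] [ 0.709 -0.094  0.191]
  plane 281 [-0.409 -0.087  0.908] yaw 12.0 c [ 0.6006 -0.1838  0.1455]
  heights>25mm: 94 [ 0.5703 -0.1753  0.1744] max h 0.0489
41 [ 0.5668 -0.1752  0.1807]
side plunger n 81 median [0.6005 0.1612 0.0943] min [0.588 0.143 0.088] max [0.614 0.176 0.099]
  mask px bbox 219 227 240 250 onz top [0.6035 0.1551 0.087 ]
  stand high pts 1490 bbox [ 0.514 -0.241  0.1  ] [ 0.691 -0.093  0.19 ]
  plane 507 [-0.412 -0.071  0.909] yaw 9.8 c [ 0.5766 -0.1598  0.1357]
  heights>25mm: 125 [ 0.5633 -0.1703  0.1731] max h 0.0528
68 [ 0.56   -0.1719  0.1782]
```

View pics/crop1.png

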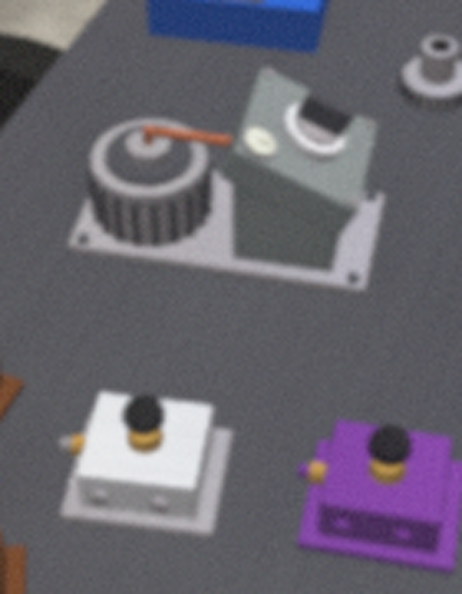

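The crop confirms the white block: black head on an amber collar, at crop (143,412). The head is at about (0.602, 0.158), and the valve bar top at about (0.563, -0.173, 0.179), with stand yaw about 10.5°. Now I'll move over the plunger with the fingers shut, turning the tool to keep joint 6 in range.

```bash
cat >> h.py <<'E'
def go(p,Rt,p0=None,R0=None):
    s=env.get_state()
    R0=R0 or rot(s["orientation"]); p0=s["tcp_pos"] if p0 is None else p0
    d=R0.inv().apply(np.array(p)-p0); w=(R0.inv()*Rt).as_rotvec(degrees=True)
    print("shift",d.round(4),"turn",w.round(2),"dist",np.linalg.norm(d).round(4))
def down(yaw): # tool z down, tool x at yaw (deg)
    return R.from_euler("z",yaw,degrees=True)*R.from_euler("x",180,degrees=True)
def st():
    s=env.get_state(); print("t",round(s["clock"],2),"tcp",np.round(s["tcp_pos"],4),"F",np.round(s["wrist_force"],2),"T",np.round(s["ft_torque"],3),"gap",round(s["finger_gap"],4),"q",np.round(s["joint_pos"],2)); return s
E
python3 -c "
from h import *
go([.56,.13,.27],down(105))"
```

```text
shift [ 0.5745 -0.5535 -0.0385] turn [-6.000e-02 -8.000e-02 -8.983e+01] dist 0.7987
```

```bash
python3 -m creep '[[0.02,-0.02,-0.02,0,0,-5],[0.05,-0.05,-0.04,0,0,-10],[0.085,-0.08,-0.04,0,0,-16],[0.12,-0.115,-0.04,0,0,-22],[0.155,-0.15,-0.04,0,0,-28],[0.19,-0.18,-0.04,0,0,-34],[0.225,-0.215,-0.04,0,0,-40],[0.26,-0.25,-0.04,0,0,-45]]' 0 ; python3 -c "
from h import *
st();go([.56,.13,.27],down(105))"
```

```text
clock: 0.9
tcp_pos: [0.3364, -0.2438, 0.2711]
orientation: [-0.0, 0.864, 0.503, 0.0]
wrist_force: [1.3, 0.1, -0.6]
finger_gap: -0.0004
t 0.9 tcp [ 0.3364 -0.2438  0.2711] F [ 1.35  0.11 -0.6 ] T [-0.042 -0.102 -0.002] gap -0.0004 q [-0.82 -0.01 -0.24  1.34  0.    1.27]
shift [0.4355 0.0095 0.0011] turn [ -0.    -0.   -44.64] dist 0.4356
```

```bash
python3 -m creep '[[0.05,0,0,0,0,-6],[0.1,0,0,0,0,-12],[0.15,0,0,0,0,-18],[0.2,0,0,0,0,-24],[0.25,0,0,0,0,-30],[0.3,0,0,0,0,-36],[0.35,0.005,0,0,0,-42],[0.39,0.01,0,0,0,-45]]'
python3 - <<'E'
from h import *
st(); c=env.camera_params("wrist"); im,d=env.read_camera("wrist"); cv2.imwrite("pics/w1.png",im); np.save("pics/w1.npy",d); np.save("pics/w1_c.npy",c,allow_pickle=True); print(c)
E
```

```text
clock: 1.7
tcp_pos: [0.5394, 0.0904, 0.2708]
orientation: [-0.0, 0.606, 0.796, -0.0]
wrist_force: [-0.3, -1.8, -0.0]
finger_gap: 0.0
t 1.7 tcp [0.5394 0.0904 0.2708] F [-0.31 -1.79 -0.02] T [-0.062 -0.014  0.024] gap 0.0 q [0.02 0.25 0.06 1.38 0.   1.32]
{'fx': 305.7192847777176, 'fy': 305.7192847777176, 'cx': 251.67313432504076, 'cy': 193.25573199729985, 'k1': -0.04683601203783273, 'position': array([0.51793788, 0.16555488, 0.41449842]), 'orientation': array([ 0.97963575, -0.14938489, -0.01957422,  0.1327208 ])}
```

View pics/w1.png

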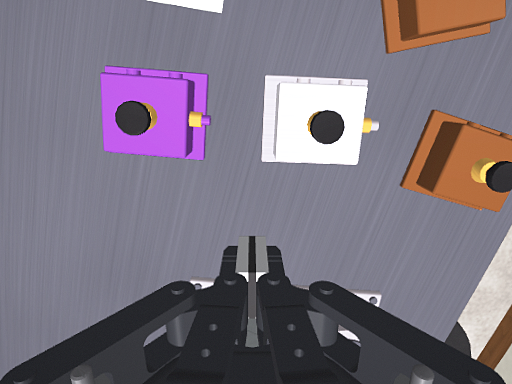

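The wrist view shows the white block's black head at (327,127). Purple is at (133,118) and brown at (498,177).

Run:
```python
from h import *
im=cv2.imread("pics/w1.png"); c=np.load("pics/w1_c.npy",allow_pickle=True).item(); d=np.load("pics/w1.npy")
m=np.zeros((384,512),np.uint8); m[100:155,300:352]=(im[100:155,300:352].max(-1)<60)*255
k=max(cv2.findContours(m,cv2.RETR_EXTERNAL,cv2.CHAIN_APPROX_NONE)[0],key=cv2.contourArea)
(u,v),r=cv2.minEnclosingCircle(k); print(u,v,r, onz(c,u,v,.093), pt(c,u,v,d[int(v),int(u)]))
p=onz(c,u,v,.093)
go([p[0],p[1],.115],down(105))
```

```text
326.6333312988281 126.43333435058594 16.956581115722656 [0.59977713 0.15931264 0.093     ] [0.59936988 0.15934371 0.09459986]
shift [0.047  0.0725 0.1552] turn [ 0.13 -0.15  0.69] dist 0.1776
```

```bash
python3 -m creep '[[0.012,0.018,0.02,0,0,0],[0.03,0.045,0.05,0,0,0],[0.045,0.069,0.085,0,0,0],[0.047,0.0725,0.115,0,0,0],[0.047,0.0725,0.135,0,0,0],[0.047,0.0725,0.15,0,0,0],[0.047,0.0725,0.155,0,0,0],[0.047,0.0725,0.155,0,0,0]]' ; python3 -c "
from h import *
st()"
```

```text
clock: 2.55
tcp_pos: [0.5955, 0.1519, 0.1153]
orientation: [-0.001, 0.608, 0.794, -0.001]
wrist_force: [-0.4, 0.3, 0.5]
finger_gap: -0.0003
t 2.55 tcp [0.5955 0.1519 0.1153] F [-0.41  0.35  0.49] T [-0.016 -0.031  0.037] gap -0.0003 q [ 0.12  0.45 -0.05  1.08 -0.    1.43]
```

```bash
python3 -m creep '[[0.006,0.006,0.005,0,0,0],[0.006,0.006,0.015,0,0,0],[0.006,0.006,0.022,0,0,0],[0.006,0.006,0.027,0,0,0],[0.006,0.006,0.031,0,0,0],[0.006,0.006,0.033,0,0,0],[0.006,0.006,0.034,0,0,0],[0.006,0.006,0.034,0,0,0]]' ; python3 -c "
from h import *
st()"
```

```text
clock: 3.35
tcp_pos: [0.6008, 0.1596, 0.0838]
orientation: [0.0, 0.608, 0.794, 0.001]
wrist_force: [-3.0, 1.1, 10.0]
finger_gap: 0.0005
t 3.35 tcp [0.6008 0.1596 0.0838] F [-2.98  1.14  9.98] T [ 0.097  0.647 -0.002] gap 0.0005 q [ 0.13  0.48 -0.08  1.01  0.    1.44]
```

```bash
python3 -m creep '[[0,0,0.001,0,0,0],[0,0,0.002,0,0,0],[0,0,0.003,0,0,0],[0,0,0.004,0,0,0],[0,0,0.005,0,0,0],[0,0,0.006,0,0,0],[0,0,0.006,0,0,0],[0,0,0.006,0,0,0]]' ; python3 -c "
from h import *
st()"
```

```text
clock: 4.15
tcp_pos: [0.6009, 0.1597, 0.0809]
orientation: [0.001, 0.607, 0.794, 0.001]
wrist_force: [-8.7, -1.4, 25.8]
finger_gap: 0.0001
t 4.15 tcp [0.6009 0.1597 0.0809] F [-8.72 -1.4  25.83] T [-0.087  1.924 -0.029] gap 0.0001 q [ 0.13  0.48 -0.08  1.    0.    1.44]
```

25.8 N, well above the 12 N spring, and 12 mm down: it is on its stop. I'll hold briefly, then lift.

```bash
python3 -m creep '[[0,0,0,0,0,0],[0,0,0,0,0,0],[0,0,-0.01,0,0,0],[0,0,-0.03,0,0,0],[0,0,-0.06,0,0,0],[0,0,-0.1,0,0,0],[0,0,-0.14,0,0,0],[0,0,-0.18,0,0,0]]' 0.04
python3 - <<'E'
from h import *
s=st(); c=env.camera_params("wrist"); im,d=env.read_camera("wrist"); cv2.imwrite("pics/w2.png",im)
# look pose for the valve: back 0.15 along normal
yaw=10.5; Rs=R.from_euler("z",yaw,degrees=True)
B=np.stack([[-.906,0,-.423],[0,1,0],[.423,0,-.906]],1)  # tool x down-slope, y left, z into face
Rt=Rs*R.from_matrix(B); n=-Rt.apply([0,0,1]); print("n",n,np.linalg.det(B))
go(np.array([.563,-.1735,.179])+.12*n,Rt)
E
```

```text
clock: 4.95
tcp_pos: [0.6001, 0.1592, 0.2575]
orientation: [-0.0, 0.608, 0.794, -0.0]
wrist_force: [-0.0, 0.0, -0.9]
finger_gap: 0.0402
t 4.95 tcp [0.6001 0.1592 0.2575] F [-0.    0.01 -0.91] T [-0.017 -0.107  0.014] gap 0.0402 q [ 0.13  0.4   0.24  1.41 -0.    1.44]
n [-0.4159657  -0.07709469  0.90610647] 0.999765
shift [-0.307  -0.1757 -0.0238] turn [-18.22 -19.69 -83.92] dist 0.3545
```

```bash
python3 -m creep '[[-0.03,-0.017,-0.02,-1,-1,-6],[-0.065,-0.037,-0.03,-3,-3,-13],[-0.1,-0.058,-0.03,-5,-5,-21],[-0.14,-0.08,-0.03,-6.5,-7,-29],[-0.18,-0.1,-0.03,-8,-9,-37],[-0.22,-0.125,-0.03,-10,-11,-45],[-0.26,-0.15,-0.03,-11.5,-12.5,-53],[-0.29,-0.165,-0.03,-13,-14.3,-61]]' 0.04
python3 - <<'E'
from h import *
s=st()
yaw=10.5; Rs=R.from_euler("z",yaw,degrees=True)
B=np.stack([[-.906,0,-.423],[0,1,0],[.423,0,-.906]],1)
Rt=Rs*R.from_matrix(B); n=-Rt.apply([0,0,1])
go(np.array([.563,-.1735,.179])+.12*n,Rt)
E
```

```text
clock: 5.8
tcp_pos: [0.5178, -0.1582, 0.2861]
orientation: [0.152, 0.144, 0.978, 0.013]
wrist_force: [-0.8, -0.5, 0.6]
finger_gap: 0.04
t 5.8 tcp [ 0.5178 -0.1582  0.2861] F [-0.83 -0.45  0.57] T [0.    0.191 0.031] gap 0.04 q [-0.52 -0.   -0.25  1.05  0.13 -0.21]
shift [-0.0032 -0.0247 -0.0025] turn [ -5.91  -6.85 -26.3 ] dist 0.025
```

```bash
python3 -m creep '[[0,-0.004,0,-1,-1,-4],[0,-0.01,0,-2.5,-3,-11],[-0.002,-0.018,0,-4,-5,-18],[-0.003,-0.022,0,-5.4,-6.5,-24],[-0.003,-0.022,0,-5.4,-6.5,-25],[-0.003,-0.022,0,-5.4,-6.5,-25],[-0.003,-0.022,0,-5.4,-6.5,-25],[-0.003,-0.022,0,-5.4,-6.5,-25]]' 0.04
python3 - <<'E'
from h import *
s=st(); c=env.camera_params("wrist"); im,d=env.read_camera("wrist"); cv2.imwrite("pics/w3.png",im); np.save("pics/w3.npy",d); np.save("pics/w3_c.npy",c,allow_pickle=True); print(rot(s["orientation"]).as_matrix().round(3))
E
```

```text
clock: 6.6
tcp_pos: [0.5158, -0.1784, 0.2856]
orientation: [0.212, -0.075, 0.974, 0.018]
wrist_force: [0.4, 0.3, 0.6]
finger_gap: 0.0401
t 6.6 tcp [ 0.5158 -0.1784  0.2856] F [0.36 0.32 0.56] T [-0.057  0.39  -0.057] gap 0.0401 q [-0.65 -0.04 -0.31  0.99  0.31 -0.76]
[[-0.899 -0.153  0.41 ]
 [-0.138  0.988  0.067]
 [-0.415  0.004 -0.91 ]]
```

View pics/w3.png

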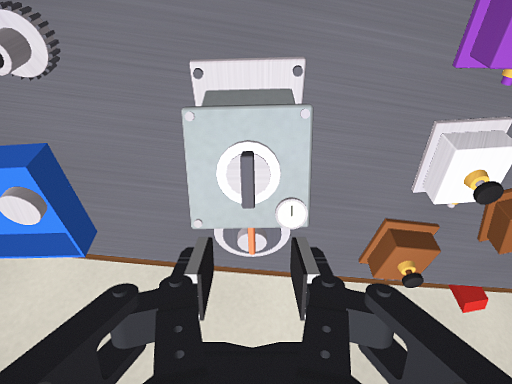

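The view shows the sloped face, with the collar at (248,173), the bar at (247,180) running nearly vertically in the image, and the fingers below. I'll work out the bar pose from depth.

Run:
```python
from h import *
im=cv2.imread("pics/w3.png"); c=np.load("pics/w3_c.npy",allow_pickle=True).item(); d=np.load("pics/w3.npy")
v,u=np.mgrid[100:235,175:320]; u=u.ravel();v=v.ravel()
Q=np.array([pt(c,a,b,d[b,a]) for a,b in zip(u,v)])
g=np.random.default_rng(0); best=(0,)
for _ in range(500):
    t=Q[g.choice(len(Q),3,False)]; nn=np.cross(t[1]-t[0],t[2]-t[0]); L=np.linalg.norm(nn)
    if L<1e-6: continue
    nn*=np.sign(nn[2])/L
    if abs(nn[2]-.906)>.06: continue
    k=(abs((Q-t[0])@nn)<.0015).sum()
    if k>best[0]: best=(k,nn,t[0])
I=abs((Q-best[2])@best[1])<.003; cc=Q[I].mean(0); nn=np.linalg.svd(Q[I]-cc,full_matrices=False)[2][2]; nn*=np.sign(nn[2])
print("plane",I.sum(),nn.round(4),"yaw",np.degrees(np.arctan2(-nn[1],-nn[0])).round(2))
fu,fv=u[I],v[I]; 
# face outline rect in plane coords
yaw=np.arctan2(-nn[1],-nn[0]); ey=np.cross(nn,[1,0,0]); 
ey=np.array([-np.sin(yaw),np.cos(yaw),0]); ex=np.cross(ey,nn)
h=(Q-cc)@nn
def pr(S): return np.stack([(S-cc)@ex,(S-cc)@ey],1).astype(np.float32)
rc=cv2.minAreaRect(pr(Q[I])); print("face rect",rc, "centre",(cc+rc[0][0]*ex+rc[0][1]*ey).round(4))
for lo,hi in((.011,.017),(.040,.055)):
    T=(h>lo)&(h<hi); rc=cv2.minAreaRect(pr(Q[T])); print("h",lo,T.sum(),np.median(h[T]).round(4),rc,(cc+rc[0][0]*ex+rc[0][1]*ey+np.median(h[T])*nn).round(4))
# bar via colour, rays to plane 48.5 mm above face
w=np.zeros((384,512),np.uint8); w[140:225,225:275]=(im[140:225,225:275].max(-1)<100)*255
k=max(cv2.findContours(w,0,1)[0],key=cv2.contourArea); print(cv2.minAreaRect(k))
```

```text
plane 11116 [-0.4161 -0.0747  0.9062] yaw 10.18
face rect ((0.009283602237701416, 0.0026938654482364655), (0.12974821031093597, 0.12940938770771027), 89.84330749511719) centre [ 0.5771 -0.1701  0.1356]
h 0.011 1519 0.014 ((0.009673459455370903, 0.002333730459213257), (0.06266606599092484, 0.06317406892776489), 64.01566314697266) [ 0.5717 -0.1715  0.1485]
h 0.04 735 0.0484 ((0.009654609486460686, 0.0024662783835083246), (0.012028113938868046, 0.047878582030534744), 89.90113067626953) [ 0.5573 -0.1739  0.1797]
((247.7754669189453, 178.5395050048828), (55.293819427490234, 12.090483665466309), 88.15238952636719)
```

Fit is clean: stand yaw 10.2°, bar top centre (0.5573, -0.1739, 0.1797), rest angle 0. Now I'll approach with the TCP 26 mm below the bar top, in two stages.

```bash
cat >> h.py <<'E'
yaw=10.2; RS=R.from_euler("z",yaw,degrees=True)*R.from_matrix(np.stack([[-.9063,0,-.4226],[0,1,0],[.4226,0,-.9063]],1))
TOP=np.array([.5573,-.1739,.1797]); N=-RS.apply([0,0,1])
def val():
    s=st(); Rr=rot(s["orientation"]); z=Rr.apply([0,0,1])
    e=(RS.inv()*Rr).as_rotvec(degrees=True); o=RS.inv().apply(s["tcp_pos"]-(TOP-.026*N))*1000
    print("turn deg",e.round(2),"off mm",o.round(2),"Taxis",round(float(np.dot(s["ft_torque"],z)),3),"Ftool",Rr.inv().apply(s["wrist_force"]).round(2))
E
python3 -c "
from h import *
val();go(TOP+.02*N,RS)"
```

```text
t 6.65 tcp [ 0.5158 -0.1785  0.2856] F [0.54 0.03 0.01] T [-0.068  0.367  0.001] gap 0.0399 q [-0.65 -0.04 -0.31  0.99  0.31 -0.76]
turn deg [0.38 0.46 1.32] off mm [  -6.99    2.85 -139.6 ] Taxis -0.004 Ftool [-0.49 -0.05  0.22]
shift [ 0.0062 -0.0024  0.0937] turn [-0.38 -0.46 -1.32] dist 0.0939
```

```bash
python3 -m creep '[[0.002,-0.001,0.015,0,0,0],[0.004,-0.002,0.04,-0.2,-0.2,-0.7],[0.006,-0.0024,0.06,-0.4,-0.5,-1.3],[0.0062,-0.0024,0.08,-0.4,-0.5,-1.3],[0.0062,-0.0024,0.09,-0.4,-0.5,-1.3],[0.0062,-0.0024,0.094,-0.4,-0.5,-1.3],[0.0062,-0.0024,0.094,-0.4,-0.5,-1.3],[0.0062,-0.0024,0.094,-0.4,-0.5,-1.3]]'
python3 - <<'E'
from h import *
val(); go(TOP-.026*N,RS); im,d=env.read_camera("wrist"); cv2.imwrite("pics/w4.png",im[130:384,130:390])
E
```

```text
clock: 7.45
tcp_pos: [0.5493, -0.1762, 0.1984]
orientation: [0.216, -0.087, 0.972, 0.019]
wrist_force: [0.1, 0.9, 0.0]
finger_gap: 0.0401
t 7.45 tcp [ 0.5493 -0.1762  0.1984] F [0.12 0.86 0.01] T [-0.041  0.364  0.023] gap 0.0401 q [-0.61  0.06 -0.44  0.75  0.3  -0.74]
turn deg [ 0.04 -0.1   0.  ] off mm [ -0.38  -0.79 -46.47] Taxis -0.011 Ftool [-0.25  0.83  0.11]
shift [0.0005 0.0008 0.0465] turn [-0.04  0.1  -0.  ] dist 0.0465
```

View pics/w4.png

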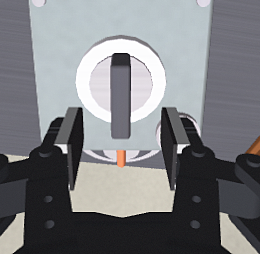

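The bar, at crop (121,95), is centred between the pads at x≈72 and 172 and parallel to them. Descending.

```bash
python3 -m creep '[[0,0.0008,0.008,0,0,0],[0.0005,0.0008,0.018,0,0,0],[0.0005,0.0008,0.028,0,0,0],[0.0005,0.0008,0.036,0,0,0],[0.0005,0.0008,0.042,0,0,0],[0.0005,0.0008,0.0465,0,0,0],[0.0005,0.0008,0.0465,0,0,0],[0.0005,0.0008,0.0465,0,0,0]]'; python3 -c "
from h import *
val()"
```

```text
clock: 8.3
tcp_pos: [0.5677, -0.1717, 0.1551]
orientation: [0.216, -0.087, 0.972, 0.019]
wrist_force: [0.5, -0.0, 0.2]
finger_gap: 0.04
t 8.3 tcp [ 0.5677 -0.1717  0.1551] F [ 0.46 -0.03  0.22] T [-0.037  0.398  0.013] gap 0.04 q [-0.58  0.12 -0.48  0.64  0.3  -0.71]
turn deg [-0.01 -0.05  0.02] off mm [0.74 0.3  0.79] Taxis 0.003 Ftool [-0.5  -0.11 -0.01]
```

```bash
python3 -m creep '[[0,0,0,0,0,0],[0,0,0,0,0,0],[0,0,0,0,0,0],[0,0,0,0,0,0],[0,0,0,0,0,0],[0,0,0,0,0,0],[0,0,0,0,0,0],[0,0,0,0,0,0]]' 0.005 20; python3 -c "
from h import *
val()"
```

```text
clock: 9.1
tcp_pos: [0.568, -0.1734, 0.1558]
orientation: [0.216, -0.086, 0.972, 0.018]
wrist_force: [-0.9, -4.6, -0.7]
finger_gap: 0.0114
t 9.1 tcp [ 0.568  -0.1734  0.1558] F [-0.93 -4.64 -0.74] T [-0.871  0.43  -0.326] gap 0.0114 q [-0.58  0.12 -0.48  0.64  0.29 -0.71]
turn deg [ 0.19 -0.07  0.05] off mm [ 0.43 -1.45  0.15] Taxis -0.037 Ftool [ 1.88 -4.41 -0.05]
```

```bash
python3 -m creep '[[0,-0.0018,0,0,0,0],[0,-0.0018,0,0,0,3],[0,-0.0018,0,0,0,8],[0,-0.0018,0,0,0,14],[0,-0.0018,0,0,0,20],[0,-0.0018,0,0,0,25],[0,-0.0018,0,0,0,28],[0,-0.0018,0,0,0,28]]'; python3 -c "
from h import *
val()"
```

```text
clock: 9.9
tcp_pos: [0.5681, -0.173, 0.1558]
orientation: [0.205, 0.151, 0.964, 0.072]
wrist_force: [-3.1, 1.7, 5.9]
finger_gap: 0.0116
t 9.9 tcp [ 0.5681 -0.173   0.1558] F [-3.09  1.71  5.93] T [0.315 0.483 0.278] gap 0.0116 q [-0.58  0.12 -0.48  0.64  0.3  -0.22]
turn deg [-0.08 -0.1  28.  ] off mm [ 0.31 -1.    0.21] Taxis -0.083 Ftool [ 1.02  1.99 -6.53]
```

```bash
python3 -m creep '[[0,0,0,0,0,1],[0,0,0,0,0,2],[0,0,0,0,0,3],[0,0,0,0,0,4],[0,0,0,0,0,5],[0,0,0,0,0,6],[0,0,0,0,0,6],[0,0,0,0,0,6]]'; python3 -c "
from h import *
val()"
```

```text
clock: 10.7
tcp_pos: [0.5681, -0.1729, 0.1558]
orientation: [0.201, 0.2, 0.955, 0.082]
wrist_force: [-2.7, 1.8, 5.8]
finger_gap: 0.0112
t 10.7 tcp [ 0.5681 -0.1729  0.1558] F [-2.66  1.79  5.77] T [0.37  0.433 0.318] gap 0.0112 q [-0.58  0.12 -0.48  0.64  0.3  -0.12]
turn deg [-0.1  -0.09 33.91] off mm [ 0.27 -0.91  0.22] Taxis -0.101 Ftool [ 0.95  2.06 -6.2 ]
```

```bash
python3 -m creep '[[0,0,0,0,0,0.5],[0,0,0,0,0,1],[0,0,0,0,0,1.5],[0,0,0,0,0,2],[0,0,0,0,0,2],[0,0,0,0,0,2],[0,0,0,0,0,2],[0,0,0,0,0,2]]'; python3 -c "
from h import *
val()"
```

```text
clock: 11.5
tcp_pos: [0.5682, -0.1728, 0.1559]
orientation: [0.2, 0.217, 0.952, 0.086]
wrist_force: [-3.2, 2.0, 5.5]
finger_gap: 0.0114
t 11.5 tcp [ 0.5682 -0.1728  0.1559] F [-3.19  1.97  5.47] T [0.37  0.423 0.326] gap 0.0114 q [-0.58  0.12 -0.48  0.64  0.3  -0.08]
turn deg [-0.1 -0.1 35.9] off mm [ 0.18 -0.89  0.2 ] Taxis -0.108 Ftool [ 1.63  1.92 -6.14]
```

Torque tracks the spring (0.11 N m). From here I'll creep in 1° steps, each with a torque check that halts the chain.

```bash
cat > chk.py <<'E'
import sys; from h import *
s=env.get_state(); Rr=rot(s["orientation"]); a=(RS.inv()*Rr).as_rotvec()[2]; T=-float(np.dot(s["ft_torque"],Rr.apply([0,0,1])))
x=T-(.05+.1*a); print(f"t {s['clock']:.2f} ang {np.degrees(a):.2f} T {T:.3f} excess {x:.3f}"); sys.exit(int(x>.03))
E
C="python3 chk.py"
python3 -m creep '[[0,0,0,0,0,0.25],[0,0,0,0,0,0.5],[0,0,0,0,0,0.75],[0,0,0,0,0,1],[0,0,0,0,0,1],[0,0,0,0,0,1],[0,0,0,0,0,1],[0,0,0,0,0,1]]' >/dev/null && $C &&
python3 -m creep '[[0,0,0,0,0,0.25],[0,0,0,0,0,0.5],[0,0,0,0,0,0.75],[0,0,0,0,0,1],[0,0,0,0,0,1],[0,0,0,0,0,1],[0,0,0,0,0,1],[0,0,0,0,0,1]]' >/dev/null && $C &&
python3 -m creep '[[0,0,0,0,0,0.25],[0,0,0,0,0,0.5],[0,0,0,0,0,0.75],[0,0,0,0,0,1],[0,0,0,0,0,1],[0,0,0,0,0,1],[0,0,0,0,0,1],[0,0,0,0,0,1]]' >/dev/null && $C &&
python3 -m creep '[[0,0,0,0,0,0.25],[0,0,0,0,0,0.5],[0,0,0,0,0,0.75],[0,0,0,0,0,1],[0,0,0,0,0,1],[0,0,0,0,0,1],[0,0,0,0,0,1],[0,0,0,0,0,1]]' >/dev/null && $C
```

```text
t 12.30 ang 36.90 T 0.094 excess -0.020
t 13.10 ang 37.90 T 0.113 excess -0.003
t 13.90 ang 38.90 T 0.069 excess -0.049
t 14.70 ang 39.90 T 0.127 excess 0.007
```

```bash
sed -i 's/x>.03/x>.055/' chk.py
C="python3 chk.py"
python3 -m creep '[[0,0,0,0,0,0.25],[0,0,0,0,0,0.5],[0,0,0,0,0,0.75],[0,0,0,0,0,1],[0,0,0,0,0,1],[0,0,0,0,0,1],[0,0,0,0,0,1],[0,0,0,0,0,1]]' >/dev/null && $C &&
python3 -m creep '[[0,0,0,0,0,0.25],[0,0,0,0,0,0.5],[0,0,0,0,0,0.75],[0,0,0,0,0,1],[0,0,0,0,0,1],[0,0,0,0,0,1],[0,0,0,0,0,1],[0,0,0,0,0,1]]' >/dev/null && $C &&
python3 -m creep '[[0,0,0,0,0,0.25],[0,0,0,0,0,0.5],[0,0,0,0,0,0.75],[0,0,0,0,0,1],[0,0,0,0,0,1],[0,0,0,0,0,1],[0,0,0,0,0,1],[0,0,0,0,0,1]]' >/dev/null && $C &&
python3 -m creep '[[0,0,0,0,0,0.25],[0,0,0,0,0,0.5],[0,0,0,0,0,0.75],[0,0,0,0,0,1],[0,0,0,0,0,1],[0,0,0,0,0,1],[0,0,0,0,0,1],[0,0,0,0,0,1]]' >/dev/null && $C &&
python3 -m creep '[[0,0,0,0,0,0.25],[0,0,0,0,0,0.5],[0,0,0,0,0,0.75],[0,0,0,0,0,1],[0,0,0,0,0,1],[0,0,0,0,0,1],[0,0,0,0,0,1],[0,0,0,0,0,1]]' >/dev/null && $C &&
python3 -m creep '[[0,0,0,0,0,0.25],[0,0,0,0,0,0.5],[0,0,0,0,0,0.75],[0,0,0,0,0,1],[0,0,0,0,0,1],[0,0,0,0,0,1],[0,0,0,0,0,1],[0,0,0,0,0,1]]' >/dev/null && $C &&
python3 -m creep '[[0,0,0,0,0,0.25],[0,0,0,0,0,0.5],[0,0,0,0,0,0.75],[0,0,0,0,0,1],[0,0,0,0,0,1],[0,0,0,0,0,1],[0,0,0,0,0,1],[0,0,0,0,0,1]]' >/dev/null && $C &&
python3 -m creep '[[0,0,0,0,0,0.25],[0,0,0,0,0,0.5],[0,0,0,0,0,0.75],[0,0,0,0,0,1],[0,0,0,0,0,1],[0,0,0,0,0,1],[0,0,0,0,0,1],[0,0,0,0,0,1]]' >/dev/null && $C; python3 -c "
from h import *
val()"
```

```text
t 15.50 ang 40.90 T 0.118 excess -0.004
t 16.30 ang 41.90 T 0.135 excess 0.012
t 17.10 ang 42.89 T 0.090 excess -0.035
t 17.90 ang 43.89 T 0.082 excess -0.044
t 18.70 ang 44.89 T 0.157 excess 0.029
t 19.50 ang 45.89 T 0.222 excess 0.092
t 19.5 tcp [ 0.5683 -0.1727  0.1559] F [-2.69  3.27  5.96] T [0.418 0.286 0.462] gap 0.0116 q [-0.58  0.12 -0.48  0.64  0.3   0.09]
turn deg [-0.14 -0.1  45.89] off mm [ 0.06 -0.71  0.2 ] Taxis -0.222 Ftool [ 2.2   3.05 -6.27]
```

```bash
python3 -m creep '[[0,0,0,0,0,0.2],[0,0,0,0,0,0.4],[0,0,0,0,0,0.6],[0,0,0,0,0,0.6],[0,0,0,0,0,0.6],[0,0,0,0,0,0.6],[0,0,0,0,0,0.6],[0,0,0,0,0,0.6]]' >/dev/null; python3 chk.py
python3 - <<'E'
from h import *
for i in range(4):
    env.read_camera("wrist"); s=env.get_state(); print(round(float(-np.dot(s["ft_torque"],rot(s["orientation"]).apply([0,0,1]))),3))
E
```

```text
t 20.30 ang 46.49 T 0.131 excess -0.000
0.122
0.112
0.096
0.138
```

The averaged torque (about 0.12 N m) is still just the spring, so 0.22 was noise. I'll average several readings per check from here.

```bash
cat > chk.py <<'E'
import sys; from h import *
t=[]
for i in range(4):
    if i: env.read_camera("wrist")
    s=env.get_state(); Rr=rot(s["orientation"]); t.append(-float(np.dot(s["ft_torque"],Rr.apply([0,0,1]))))
a=(RS.inv()*Rr).as_rotvec()[2]; T=np.median(t)
x=T-(.05+.1*a); print(f"t {s['clock']:.2f} ang {np.degrees(a):.2f} T {np.round(t,3)} excess {x:.3f} gap {s['finger_gap']:.4f}"); sys.exit(int(x>.04))
E
C="python3 chk.py"
python3 -m creep '[[0,0,0,0,0,0.25],[0,0,0,0,0,0.5],[0,0,0,0,0,0.75],[0,0,0,0,0,1],[0,0,0,0,0,1],[0,0,0,0,0,1],[0,0,0,0,0,1],[0,0,0,0,0,1]]' >/dev/null && $C &&
python3 -m creep '[[0,0,0,0,0,0.25],[0,0,0,0,0,0.5],[0,0,0,0,0,0.75],[0,0,0,0,0,1],[0,0,0,0,0,1],[0,0,0,0,0,1],[0,0,0,0,0,1],[0,0,0,0,0,1]]' >/dev/null && $C &&
python3 -m creep '[[0,0,0,0,0,0.25],[0,0,0,0,0,0.5],[0,0,0,0,0,0.75],[0,0,0,0,0,1],[0,0,0,0,0,1],[0,0,0,0,0,1],[0,0,0,0,0,1],[0,0,0,0,0,1]]' >/dev/null && $C &&
python3 -m creep '[[0,0,0,0,0,0.25],[0,0,0,0,0,0.5],[0,0,0,0,0,0.75],[0,0,0,0,0,1],[0,0,0,0,0,1],[0,0,0,0,0,1],[0,0,0,0,0,1],[0,0,0,0,0,1]]' >/dev/null && $C &&
python3 -m creep '[[0,0,0,0,0,0.25],[0,0,0,0,0,0.5],[0,0,0,0,0,0.75],[0,0,0,0,0,1],[0,0,0,0,0,1],[0,0,0,0,0,1],[0,0,0,0,0,1],[0,0,0,0,0,1]]' >/dev/null && $C &&
python3 -m creep '[[0,0,0,0,0,0.25],[0,0,0,0,0,0.5],[0,0,0,0,0,0.75],[0,0,0,0,0,1],[0,0,0,0,0,1],[0,0,0,0,0,1],[0,0,0,0,0,1],[0,0,0,0,0,1]]' >/dev/null && $C &&
python3 -m creep '[[0,0,0,0,0,0.25],[0,0,0,0,0,0.5],[0,0,0,0,0,0.75],[0,0,0,0,0,1],[0,0,0,0,0,1],[0,0,0,0,0,1],[0,0,0,0,0,1],[0,0,0,0,0,1]]' >/dev/null && $C &&
python3 -m creep '[[0,0,0,0,0,0.25],[0,0,0,0,0,0.5],[0,0,0,0,0,0.75],[0,0,0,0,0,1],[0,0,0,0,0,1],[0,0,0,0,0,1],[0,0,0,0,0,1],[0,0,0,0,0,1]]' >/dev/null && $C
```

```text
t 21.45 ang 47.49 T [0.108 0.206 0.147 0.158] excess 0.019 gap 0.0116
t 22.40 ang 48.49 T [0.133 0.089 0.085 0.156] excess -0.024 gap 0.0113
t 23.35 ang 49.49 T [0.145 0.102 0.184 0.124] excess -0.002 gap 0.0115
t 24.30 ang 50.49 T [0.092 0.125 0.167 0.148] excess -0.002 gap 0.0119
t 25.25 ang 51.48 T [0.109 0.091 0.105 0.127] excess -0.033 gap 0.0114
t 26.20 ang 52.48 T [0.125 0.091 0.133 0.18 ] excess -0.012 gap 0.0116
t 27.15 ang 53.48 T [0.155 0.139 0.167 0.144] excess 0.006 gap 0.0112
t 28.10 ang 54.48 T [0.13  0.08  0.149 0.168] excess -0.006 gap 0.0111
```

```bash
C="python3 chk.py"
python3 -m creep '[[0,0,0,0,0,0.25],[0,0,0,0,0,0.5],[0,0,0,0,0,0.75],[0,0,0,0,0,1],[0,0,0,0,0,1],[0,0,0,0,0,1],[0,0,0,0,0,1],[0,0,0,0,0,1]]' >/dev/null && $C &&
python3 -m creep '[[0,0,0,0,0,0.25],[0,0,0,0,0,0.5],[0,0,0,0,0,0.75],[0,0,0,0,0,1],[0,0,0,0,0,1],[0,0,0,0,0,1],[0,0,0,0,0,1],[0,0,0,0,0,1]]' >/dev/null && $C &&
python3 -m creep '[[0,0,0,0,0,0.25],[0,0,0,0,0,0.5],[0,0,0,0,0,0.75],[0,0,0,0,0,1],[0,0,0,0,0,1],[0,0,0,0,0,1],[0,0,0,0,0,1],[0,0,0,0,0,1]]' >/dev/null && $C &&
python3 -m creep '[[0,0,0,0,0,0.25],[0,0,0,0,0,0.5],[0,0,0,0,0,0.75],[0,0,0,0,0,1],[0,0,0,0,0,1],[0,0,0,0,0,1],[0,0,0,0,0,1],[0,0,0,0,0,1]]' >/dev/null && $C &&
python3 -m creep '[[0,0,0,0,0,0.25],[0,0,0,0,0,0.5],[0,0,0,0,0,0.75],[0,0,0,0,0,1],[0,0,0,0,0,1],[0,0,0,0,0,1],[0,0,0,0,0,1],[0,0,0,0,0,1]]' >/dev/null && $C &&
python3 -m creep '[[0,0,0,0,0,0.25],[0,0,0,0,0,0.5],[0,0,0,0,0,0.75],[0,0,0,0,0,1],[0,0,0,0,0,1],[0,0,0,0,0,1],[0,0,0,0,0,1],[0,0,0,0,0,1]]' >/dev/null && $C &&
python3 -m creep '[[0,0,0,0,0,0.25],[0,0,0,0,0,0.5],[0,0,0,0,0,0.75],[0,0,0,0,0,1],[0,0,0,0,0,1],[0,0,0,0,0,1],[0,0,0,0,0,1],[0,0,0,0,0,1]]' >/dev/null && $C &&
python3 -m creep '[[0,0,0,0,0,0.25],[0,0,0,0,0,0.5],[0,0,0,0,0,0.75],[0,0,0,0,0,1],[0,0,0,0,0,1],[0,0,0,0,0,1],[0,0,0,0,0,1],[0,0,0,0,0,1]]' >/dev/null && $C
```

```text
t 29.05 ang 55.48 T [0.082 0.168 0.099 0.151] excess -0.022 gap 0.0114
t 30.00 ang 56.48 T [0.162 0.194 0.13  0.132] excess -0.001 gap 0.0110
t 30.95 ang 57.47 T [0.169 0.192 0.145 0.179] excess 0.024 gap 0.0118
t 31.90 ang 58.46 T [0.267 0.204 0.208 0.269] excess 0.085 gap 0.0113
```

All four readings rose together and the excess is 0.085 N m (about 3.4 N), so this is the stop. One more degree, then hold.

```bash
python3 -m creep '[[0,0,0,0,0,0.2],[0,0,0,0,0,0.4],[0,0,0,0,0,0.6],[0,0,0,0,0,0.8],[0,0,0,0,0,0.8],[0,0,0,0,0,0.8],[0,0,0,0,0,0.8],[0,0,0,0,0,0.8]]' >/dev/null; python3 chk.py
```

```text
t 32.85 ang 59.25 T [0.316 0.303 0.334 0.355] excess 0.172 gap 0.0113
```

About 7 N on the nub, mid-range. Hold two calls.

```bash
python3 -m creep '[[0,0,0,0,0,0],[0,0,0,0,0,0],[0,0,0,0,0,0],[0,0,0,0,0,0],[0,0,0,0,0,0],[0,0,0,0,0,0],[0,0,0,0,0,0],[0,0,0,0,0,0]]' >/dev/null; python3 chk.py;  python3 -m creep '[[0,0,0,0,0,0],[0,0,0,0,0,0],[0,0,0,0,0,0],[0,0,0,0,0,0],[0,0,0,0,0,0],[0,0,0,0,0,0],[0,0,0,0,0,0],[0,0,0,0,0,0]]' >/dev/null; python3 chk.py
```

```text
t 33.80 ang 59.25 T [0.294 0.363 0.309 0.335] excess 0.169 gap 0.0114
t 34.75 ang 59.25 T [0.272 0.282 0.312 0.272] excess 0.124 gap 0.0113
```

```bash
python3 -m creep '[[0,0,0,0,0,0],[0,0,0,0,0,0],[0,0,0,0,0,0],[0,0,0,0,0,0],[0,0,0,0,0,0],[0,0,0,0,0,0],[0,0,0,0,0,0],[0,0,0,0,0,0]]' 0.065; python3 -c "
from h import *
val()"
python3 -m creep '[[0,0,-0.005,0,0,0],[0,0,-0.015,0,0,0],[0,0,-0.03,0,0,0],[0,0,-0.045,0,0,0],[0,0,-0.06,0,0,0],[0,0,-0.075,0,0,0],[0,0,-0.085,0,0,0],[0,0,-0.09,0,0,0]]'
python3 - <<'E'
from h import *
val(); im,d=env.read_camera("wrist"); cv2.imwrite("pics/w5.png",im)
im,d=env.read_camera("side"); cv2.imwrite("pics/side2.png",im)
E
```

```text
clock: 35.55
tcp_pos: [0.568, -0.1736, 0.1551]
orientation: [0.178, 0.407, 0.887, 0.124]
wrist_force: [-0.0, 0.2, 0.4]
finger_gap: 0.0652
t 35.55 tcp [ 0.568  -0.1736  0.1551] F [-0.01  0.16  0.36] T [-0.082  0.376 -0.002] gap 0.0652 q [-0.58  0.12 -0.48  0.64  0.3   0.33]
turn deg [-2.000e-02 -5.000e-02  5.943e+01] off mm [ 0.8  -1.6   0.73] Taxis -0.004 Ftool [ 0.05  0.23 -0.32]
clock: 36.35
tcp_pos: [0.5305, -0.1807, 0.2383]
orientation: [0.179, 0.407, 0.887, 0.124]
wrist_force: [0.6, -0.1, -0.6]
finger_gap: 0.065
t 36.35 tcp [ 0.5305 -0.1807  0.2383] F [ 0.55 -0.13 -0.61] T [-0.112  0.336  0.001] gap 0.065 q [-0.64  0.01 -0.39  0.86  0.31  0.27]
turn deg [ 1.000e-02 -1.600e-01  5.941e+01] off mm [  0.2   -1.94 -90.8 ] Taxis -0.023 Ftool [-0.31  0.07  0.77]
```

View pics/w5.png

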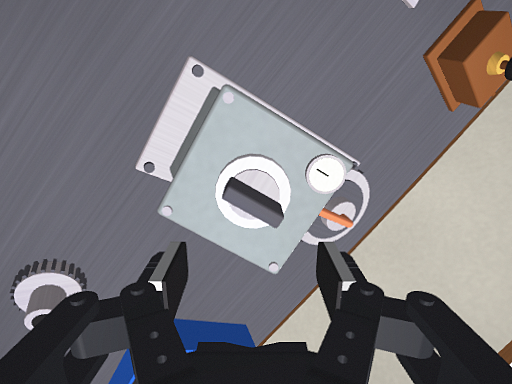

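The bar at (255,200) lies along the face's slope direction, pointing to the pipe, so it has sprung back, and the gripper is clear. Quick numeric check against the first side picture, then hand in.

Run:
```python
from h import *
a=cv2.imread("pics/side.png",0).astype(int); b=cv2.imread("pics/side2.png",0).astype(int)
for n,(x0,x1,y0,y1) in dict(plunger=(212,236,234,262),ring=(262,325,325,384),can=(165,202,338,384),gear=(298,326,128,154)).items(): print(n,abs(a-b)[y0:y1,x0:x1].mean().round(2))
# bar angle in wrist view
c=env.camera_params("wrist"); im,d=env.read_camera("wrist")
P=np.array([pt(c,u,v,d[v,u]) for v in range(150,250) for u in range(200,310)])
h=(P-TOP)@N; Q=RS.inv().apply(P[(abs(h)<.005)]-TOP); l=np.linalg.svd(Q[:,:2]-Q[:,:2].mean(0),full_matrices=False)[2][0]
print("bar angle deg",np.degrees(np.arctan(l[1]/l[0])).round(2),len(Q))
c=env.camera_params("side"); im,d=env.read_camera("side"); d0=np.load("pics/side.npy"); print("plunger depth change mm",1000*np.median((d-d0)[242:248,220:227]))
env.hand_in()
```

```text
plunger 3.08
ring 2.93
can 3.09
gear 7.65
bar angle deg 0.2 1077
plunger depth change mm -0.27251244
the job is handed in; nothing more can be done
```

The job is done and handed in at about 36.5 s; no verdict was reported.

- **Bleed plunger:** I pressed the white block's plunger with shut fingers until the tips were about 12 mm below its rest height. The wrist read 26 N there, well above the 12 N spring, so it was on its stop. After lifting, its depth in the side view was within 0.3 mm of the start picture.
- **Air valve:** I gripped the bar at 20 N and turned it clockwise, in 1° steps near the end. One 0.22 N m reading at 46° looked like the stop, but averaged readings showed it was noise. The real stop came at about 58° (1.0 rad).
- **Hold:** I held it for about 2 s with 0.12–0.17 N m beyond the spring, which is about 5–7 N on the nub.
- **Release:** After I opened the fingers, the bar measured 0.2° from rest. The gripper was backed off about 90 mm and touching nothing.
- **Loose parts:** The ring and can regions of the side picture are unchanged to within noise. The gear region differs more (7.7 against about 3). I did not look into that; the arm crossing that part of the view could explain it. The gripper did not go near the gear, and the last wrist picture shows it upright.

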